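Zero the anti-skate and float a tonearm over its pivot

TASK

This record player is getting its loose tonearm wand back: first turn the anti-skate dial on the deck until its white pointer line stands at the red zero mark, so that nothing will pull the arm sideways. Then pinch the wand at its balance point (the yellow tape wrap on the tube), lift it out of its wooden cradle and hold it level about 20 mm above the pivot pin, with the cup of its bearing housing right over the pin and the tube in line above the arm rest, headshell to the front. The program finishes there, still holding the wand, at rest and clear of everything, for me to guide it down; keep the cartridge from touching anything and do not shift the bit case beside the cradle.

Things in the scene. Friction and masses are not known exactly. Their poses are not given: they have to be found in the camera images.
- antiskate_dial (a joint): anti-skate dial, right part of the deck's top: black bar knob on a 30 mm skirt over a 48 mm white scale ring, turning about the vertical. Value in rad: 0 = white pointer line at the long red zero tick (deck front, -x); grows clockwise seen from above; starts at 0.7 to 1.5, runs on past zero to -0.6; light friction (0.03 N m), stays where it is left
- dial_grip (a point): on the dial's axis, half-way up its bar (bar 29 x 10 x 18 mm, gripped across the 10 mm from above; its foot is 9 mm below this point, the deck's top plate 16.5 mm below). Turns with the dial: x axis along the bar, y across it, z up; the white pointer line is on the -x half
- deck: the record player, fixed: wooden plinth 300 x 350 mm (x by y), grey top plate at 66 mm height, platter of 114 mm radius to 86 mm height about x = -12, y = +50 mm, spindle to 101 mm. Origin: centre of its underside; front is -x, z up. Nothing on it is higher than 117 mm
- deck_pivot_tip (a point): tip of the steel pivot pin on the aluminium tonearm pillar (16 mm thick), 46 mm above the deck's top plate, near the back right corner; axes as the deck's
- deck_rest (a point): centre of the black arm rest's U clip, between its two prongs, 120 mm in front (deck -x) of the pivot and at the pin tip's height; the clip is 22 mm wide and its prongs end 5 mm above this point; axes as the deck's
- wand_balance (a point): balance point (centre of mass, within 3 mm) of the loose wand (0.18 kg), on the axis of its box-section tube (10 wide, 12 high), mid yellow tape wrap. x axis along the tube to the headshell, z up. Bare tube x = -24 to +156 mm; housing 20 x 22 x 22 mm at x = -34; counterweight x = -48 to -70, 19 mm below the axis; stub end x = -106; cartridge x = +160 to +200, 16 mm below. Lies level in the cradle
- wand_cup (a point): the mouth of the pivot cup in the underside of the wand's bearing housing: at x = -34, z = -13 mm from the balance point, in the wand's axes, which it shares
- wand_front (a point): a point on the axis of the wand's tube, 120 mm ahead of the cup (x = +86 mm from the balance point), that comes over the arm rest when the wand is in line
- cartridge: headshell with cartridge at the wand's front end, fixed to it; origin in the wand at x = +172 mm, z = -2 mm from the balance point; fragile
- cradle: wooden wand cradle, fixed: base 215 x 60 x 12 mm, two uprights 10 mm thick, 42 wide, at x = -88 and +80 mm, 63 mm high, each with a slot 13 mm wide and 14 to 15 mm deep, open at the top. Origin at table height under the wand's balance point (54 mm below it); x axis along the wand to the headshell
- bit_case: open black bit case, 180 x 86 x 30 mm, loose bystander; origin: centre of its underside

How it is judged:
By the outcome, as a careful person would: the job done as asked, in the order asked, and still so for the second after the job is handed in, while the arm keeps its last pose, push and grip.
It also fails if it takes over 48 s, if anything falls off the work surface, if the arm or the gripper's body presses on something with over 40 N, if the wrist force passes 120 N, or if a joint passes its speed limit or range.

ROBOT

A 7-joint arm with a two-finger parallel gripper is mounted at the origin on the work surface; the furniture and walls round the work are solid. World frame = base frame: x ahead of the robot, y to its left, z up, the work surface at z = 0. Lengths are in m, angles in rad, forces in N, time in s.
With the tool pointing down it reaches from about 0.35 to 0.9 m from the base axis. Payload 7.2 kg.
Tool frame: the origin (TCP) lies at the very end of the fingers, on their centre line; the grasp point (between the pads) lies arm.grip_depth behind it (arm.grip_depth is the distance from the TCP to the grasp point, in m); z points along the fingers, y is the direction in which the jaws open and shut (so a half turn about z gives the same grasp; the last joint's range is limited). The gripper opens to 85 mm and grips with 20 to 120 N. Pads are 22 mm wide; open, the fingers measure 114 mm over their backs; the gripper's body (76 mm by 85 mm) begins 54 mm behind the grasp point. The pads swing forward as they close: fully open they stand 13 mm farther back than shut.
Start: joints at [1.264, 0.411, -0.013, 1.596, 0.006, 1.134, -0.082], TCP at [0.148, -0.607, 0.231] pointing down, gripper open.
Joint ranges: [-2.95, 2.95], [-0.29, 1.99], [-1.47, 1.44], [0.14, 2.54], [-1.03, 4.17], [0.13, 1.85], [-2.86, 2.86]. Speed limits (rad/s): [2.39, 2.39, 3.01, 3.01, 3.14, 3.14, 3.14].

INTERFACE

Orientations are given as a rotation vector (axis times angle).
In Python, from rig import arm gives the robot as it stands. The module is installed in compiled form; this text tells all that it offers.
- The arm moves only by the shell command python3 -m handwheel 'ROWS'. ROWS is JSON, a list of rows, each an object of numbers: "hand": the finger opening in m, from 0 to 0.0854; "x", "y", "z": the shift along the tool's x, y, z in m; "spin": the turn about the tool's z in rad. In form: [{"hand": .., "x": .., "y": .., "z": .., "spin": ..}, ...]. A call has 1 to 12 rows; each row shifts and turns the commanded pose from where the row before left it, along the tool's axes as they then stand; what a row does not reach is not made up. A row lasts 1/8 s, in which the tool goes at most 62.5 mm and 10.7 degrees, less where a joint would pass 70% of its speed; a pose out of reach is approached as far as the arm can. A call is refused whole if a number of a shift passes 0.0625 or a number of a turn 0.188, either way. A call with a gripper value outside its range is refused whole. The fingers move at their own pace and stop on an object; the grip force is fixed at half the most. Time passes only in rows, so rows that do not move let the fingers close. It gives the time, the measured TCP pose, the force and the opening at its end, in the units of the state.
- arm.sense(): the state, without advancing time (a new reading comes with each control period).
- arm.capture(name): name is "scene" or "top" or "wrist"; returns a dict with "color" (480x640x3 uint8, blue, green, red), "vfov" (degrees; the focal length in pixels is half the picture's height over the tangent of half this angle, whatever the lens; pixels are square), "cx", "cy" (the principal point, pixels), "R" (3x3) and "t" (3): a world point X has camera coordinates R X + t. Camera axes: x right, y down, z forward; pixel columns grow to the right and rows downward; lengths in m; the calibration is good to about 2 mm. The wrist camera is an equidistant fisheye: a pixel r from the principal point sees the ray r / f radians off the axis. A picture is of the moment at which its call begins. There is no depth.
- arm.close_job(): hands the job in, once; it reports no verdict.
Trained networks look in a picture, given as the dict that the camera call returned (one of the last four; its "shot" number tells which), for a name from the list of things; names that differ only in an ending like _2 or _b are one class to them, and where a whole thing is asked for, a point or a joint stands for the part that bears it (a point fixed in the world has none). Each returns a list of dicts, best first, with "conf" (0 to 1); they miss things now and then, are a little off and sometimes report something else, mostly with a low value. They report only what shows in the picture. A call takes as long as a camera call.
- arm.spot_in(picture, name): "xyz" ([x, y, z] in m, in world coordinates, good to about 4 mm: the middle of the surface that is visible of it).
- arm.silhouettes(picture, name): "pixels" (480x640 bool, what is visible of it).
- arm.pinpoint(picture, name): "xyz" ([x, y, z] in m, in world coordinates, good to about 4 mm: a listed point, or the origin of a listed thing).
The state is a dict: "clock": time; "joint_pos": joint angles; "qvel": joint speeds; "joint_efforts": joint torques, N m; "position": TCP position; "tcp_rot": TCP orientation; "wrist_force": force on the tool from outside, world axes, zero at the start; "wrist_torque": the same for the moment, N m; "grip_width": finger opening in m.
Only numpy, scipy, OpenCV 4.12 (cv2) and the standard library are available. Lean on these libraries where they do the work, as an engineer would, in place of code of your own. Each camera call takes 0.05 s, during which the arm holds its last target. There are 200 camera calls.

## Working session

There is one attempt and no reset: what is moved stays moved. The work goes in short steps, Python scripts to look and compute and a shell command to move; the robot and the scene stay as the last step left them, time stands still between calls to the robot, and variables do not carry over. Pictures are saved under pics/ and viewed, about 8 in all and at most 12, crops included, and the job is handed in when it is done.

```bash
mkdir -p pics
cat > h.py <<'E'
import numpy as np, cv2
from rig import arm
from scipy.spatial.transform import Rotation as Ro
def proj(p,X):
    c=p["R"]@np.array(X)+p["t"]; f=240/np.tan(np.radians(p["vfov"])/2)
    return c[:2]/c[2]*f+[p["cx"],p["cy"]]
def ray(p,uv):
    f=240/np.tan(np.radians(p["vfov"])/2); R=np.array(p["R"])
    d=R.T@np.array([(uv[0]-p["cx"])/f,(uv[1]-p["cy"])/f,1]); return -R.T@p["t"],d
def onplane(p,uv,z):
    o,d=ray(p,uv); return o+d*(z-o[2])/d[2]
E
python3 - <<'E'
from h import *
np.set_printoptions(precision=4,suppress=True)
s=arm.sense(); print(s["clock"],s["position"],s["tcp_rot"],s["grip_width"],arm.grip_depth, Ro.from_rotvec(s["tcp_rot"]).as_matrix())
for n in ("top","scene"):
    p=arm.capture(n); cv2.imwrite(f"pics/{n}0.png",p["color"]); print(n,-np.array(p["R"]).T@p["t"],p["vfov"])
    for k in "dial_grip deck deck_pivot_tip deck_rest wand_balance wand_cup wand_front cartridge cradle bit_case".split():
        r=arm.pinpoint(p,k); print(k,[(np.round(q["xyz"],4),round(q["conf"],2)) for q in r[:2]])
E
```

```text
0.0 [ 0.1476 -0.6068  0.2305] [-3.1177 -0.374   0.0005] 0.08527309880509908 0.0187 [[ 0.9716  0.2365 -0.0005]
 [ 0.2365 -0.9716  0.0015]
 [-0.0002 -0.0016 -1.    ]]
top [0.2971 0.0635 1.3961] 51.296204235939776
dial_grip [(array([ 0.4925, -0.2282,  0.0838]), 0.44)]
deck [(array([ 0.4382, -0.081 ,  0.    ]), 0.8)]
deck_pivot_tip [(array([ 0.5472, -0.1913,  0.1117]), 0.83), (array([ 0.4345,  0.382 , -0.0027]), 0.73)]
deck_rest [(array([ 0.4292, -0.213 ,  0.1141]), 0.73)]
wand_balance [(array([0.4339, 0.2171, 0.0535]), 0.64)]
wand_cup [(array([0.4719, 0.2191, 0.0432]), 0.68)]
wand_front [(array([0.3487, 0.2153, 0.0533]), 0.85), (array([ 0.435 ,  0.381 , -0.0025]), 0.21)]
cartridge [(array([0.2642, 0.2117, 0.0529]), 0.48)]
cradle [(array([ 0.4381,  0.2182, -0.0025]), 0.92)]
bit_case [(array([ 0.4343,  0.3837, -0.0038]), 0.74)]
scene [-0.2236  0.5407  0.73  ] 52.940032025281816
dial_grip [(array([ 0.4934, -0.2309,  0.0776]), 0.66), (array([0.4399, 0.223 , 0.0518]), 0.6)]
deck [(array([ 0.4402, -0.0884,  0.0009]), 0.9)]
deck_pivot_tip [(array([ 0.5482, -0.1974,  0.1107]), 0.77)]
deck_rest [(array([ 0.4317, -0.2152,  0.1102]), 0.66)]
wand_balance [(array([0.4421, 0.2232, 0.0551]), 0.78), (array([ 0.4359,  0.3816, -0.0003]), 0.37)]
wand_cup [(array([0.4673, 0.2246, 0.0399]), 0.62)]
wand_front []
cartridge [(array([0.2637, 0.2139, 0.058 ]), 0.55), (array([ 0.4409, -0.0834,  0.    ]), 0.41)]
cradle [(array([ 0.4347,  0.2219, -0.0038]), 0.68)]
bit_case [(array([0.4399, 0.2224, 0.0524]), 0.74), (array([0.433 , 0.3855, 0.0011]), 0.57)]
```

View pics/top0.png

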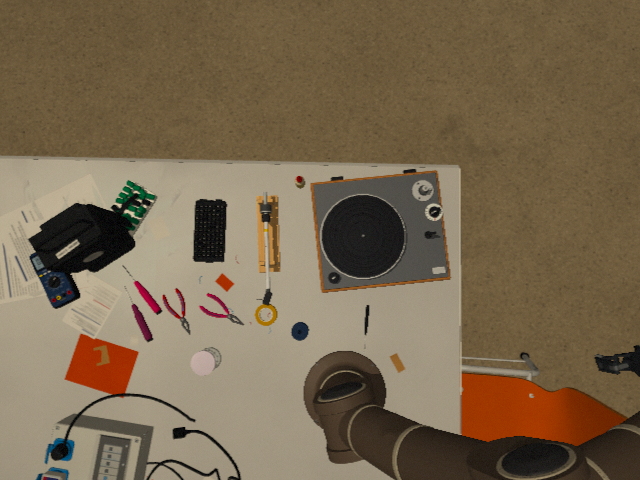

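Run:
```python
from h import *
p=arm.capture("top")
im=p["color"].copy()
def crop(X,w):
    u=proj(p,X).astype(int); print(u); return cv2.resize(im[u[1]-w:u[1]+w,u[0]-w:u[0]+w],(400,400),interpolation=cv2.INTER_CUBIC)
cv2.imwrite("pics/crops.png",np.hstack([crop([.493,-.229,.08],25),crop([.42,.218,.054],40)]))
```

```text
[434 211]
[266 236]
```

View pics/crops.png

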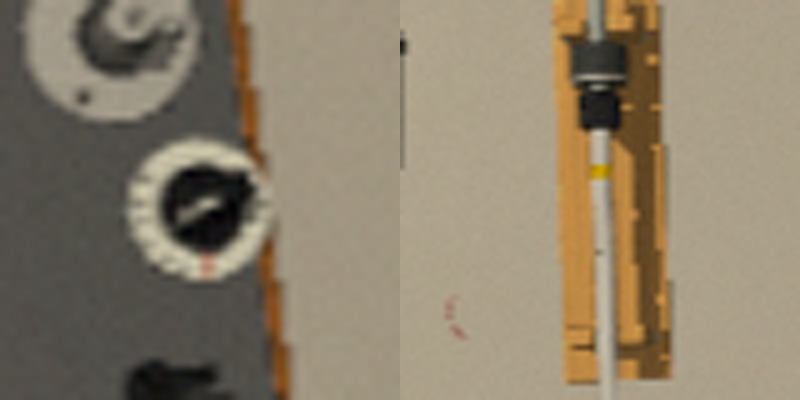

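The top view shows the deck at right. The dial is at px (434,211), its pointer at lower left, about 65° clockwise of the red tick. The cradle with wand is at px (266,236), headshell toward the robot, and the bit case is at px (210,230). I'll move above the dial.

```bash
python3 -m handwheel '[{"x":0.0425,"y":-0.0286},{"x":0.0425,"y":-0.0286},{"x":0.0425,"y":-0.0286},{"x":0.0425,"y":-0.0286},{"x":0.0425,"y":-0.0286},{"x":0.0425,"y":-0.0286},{"x":0.0425,"y":-0.0286},{"x":0.0425,"y":-0.0286},{"x":0.0425,"y":-0.0286},{"x":0.0425,"y":-0.0286},{"hand":0.03},{}]'
cat >> h.py <<'E'
def fproj(p,X):
    c=np.array(p["R"])@np.array(X)+p["t"]; f=240/np.tan(np.radians(p["vfov"])/2)
    r=np.hypot(c[0],c[1]); th=np.arctan2(r,c[2]); return c[:2]/r*th*f+[p["cx"],p["cy"]]
def fplane(p,uv,z):
    f=240/np.tan(np.radians(p["vfov"])/2); d=np.array(uv,float)-[p["cx"],p["cy"]]; r=np.hypot(*d)
    c=np.r_[d/r*np.sin(r/f),np.cos(r/f)]; R=np.array(p["R"]); o=-R.T@p["t"]; d=R.T@c
    return o+d*(z-o[2])/d[2]
def rectify(p,c,z,half,px=500):
    # world-plane picture: up=+x, left=+y
    g=np.linspace(-half,half,px); U=np.empty((px,px,2),np.float32)
    for i,a in enumerate(g):
        for j,b in enumerate(g): U[i,j]=fproj(p,[c[0]-a,c[1]-b,z])
    return cv2.remap(p["color"],U[...,0],U[...,1],cv2.INTER_CUBIC)
E
python3 - <<'E'
from h import *
np.set_printoptions(precision=4,suppress=True)
s=arm.sense(); print(s["clock"],s["position"],s["tcp_rot"],s["joint_pos"])
p=arm.capture("wrist"); print(p["vfov"],-np.array(p["R"]).T@p["t"])
for k in "dial_grip deck deck_pivot_tip deck_rest".split():
    r=arm.pinpoint(p,k); print(k,[(np.round(q["xyz"],4),round(q["conf"],2)) for q in r[:2]])
a=rectify(p,[.493,-.229],.0915,.04,400);b=rectify(p,[.49,-.21],.112,.1,400)
cv2.imwrite("pics/w1.png",np.hstack([a,b]))
E
```

```text
1.15 [ 0.1478 -0.6073  0.2313] [ 3.1192  0.3742 -0.    ] [ 1.2638  0.4111 -0.0127  1.5962  0.0056  1.1343 -0.0822]
65.70646984690485 [ 0.2113 -0.5914  0.3739]
dial_grip []
deck []
deck_pivot_tip []
deck_rest []invalid input at $[0]: expected keys hand, x, y, z, spin
```

View pics/w1.png

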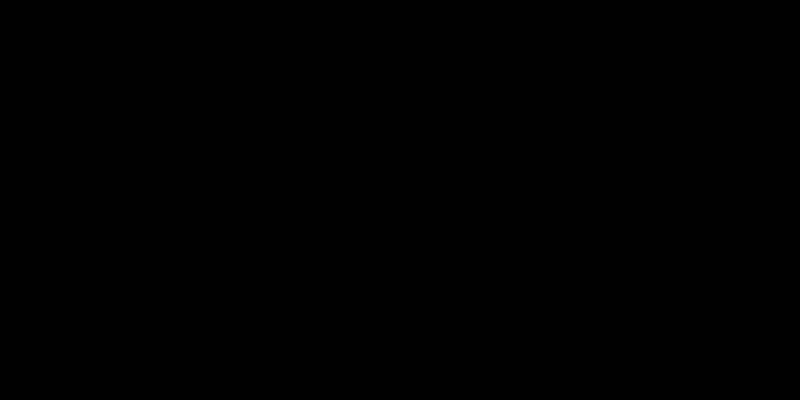

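The move was refused because every key is required, so the picture is black. I'll repeat it with full rows.

```bash
python3 -m handwheel '[{"hand":0.03,"x":0.0425,"y":-0.0286,"z":0,"spin":0},{"hand":0.03,"x":0.0425,"y":-0.0286,"z":0,"spin":0},{"hand":0.03,"x":0.0425,"y":-0.0286,"z":0,"spin":0},{"hand":0.03,"x":0.0425,"y":-0.0286,"z":0,"spin":0},{"hand":0.03,"x":0.0425,"y":-0.0286,"z":0,"spin":0},{"hand":0.03,"x":0.0425,"y":-0.0286,"z":0,"spin":0},{"hand":0.03,"x":0.0425,"y":-0.0286,"z":0,"spin":0},{"hand":0.03,"x":0.0425,"y":-0.0286,"z":0,"spin":0},{"hand":0.03,"x":0.0425,"y":-0.0286,"z":0,"spin":0},{"hand":0.03,"x":0.0425,"y":-0.0286,"z":0,"spin":0},{"hand":0.03,"x":0,"y":0,"z":0,"spin":0},{"hand":0.03,"x":0,"y":0,"z":0,"spin":0}]'
python3 - <<'E'
from h import *
np.set_printoptions(precision=4,suppress=True)
s=arm.sense(); print(s["clock"],s["position"],s["tcp_rot"],s["joint_pos"])
p=arm.capture("wrist"); print(p["vfov"],-np.array(p["R"]).T@p["t"])
for k in "dial_grip deck deck_pivot_tip deck_rest".split():
    r=arm.pinpoint(p,k); print(k,[(np.round(q["xyz"],4),round(q["conf"],2)) for q in r[:2]], fproj(p,r[0]["xyz"]) if r else 0)
a=rectify(p,[.493,-.229],.0915,.04,400);b=rectify(p,[.49,-.21],.112,.1,400)
cv2.imwrite("pics/w2.png",np.hstack([a,b]));print(a.mean(),b.mean()); cv2.imwrite("pics/w2raw.png",p["color"])
E
```

```text
clock: 2.9
position: [0.4928, -0.2292, 0.2312]
tcp_rot: [3.119, 0.374, -0.001]
wrist_force: [-0.4, 0.6, 0.0]
grip_width: 0.03
2.9 [ 0.4928 -0.2292  0.2312] [ 3.1189  0.3744 -0.0009] [ 0.5636  0.2894 -0.2684  1.7813  0.0864  1.0827 -1.0666]
65.70646984690485 [ 0.5563 -0.2133  0.3737]
dial_grip [(array([ 0.4909, -0.2254,  0.0824]), 0.59)] [317.0352 222.3952]
deck [(array([ 0.435 , -0.0875, -0.0032]), 0.66)] [183.4744 224.871 ]
deck_pivot_tip [(array([ 0.4288, -0.2155,  0.1179]), 0.69), (array([ 0.5509, -0.199 ,  0.111 ]), 0.62)] [284.8682 307.0468]
deck_rest [(array([ 0.4309, -0.2116,  0.1168]), 0.74)] [280.5786 302.8892]
158.82785625 130.35537916666667
```

View pics/w2.png

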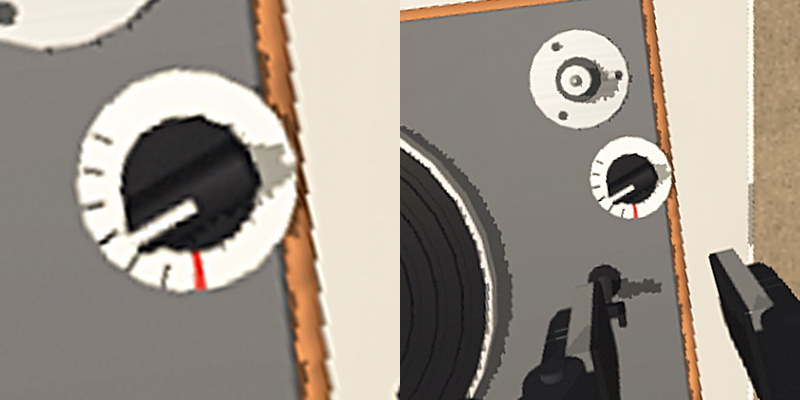

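The rectified wrist view (left panel) shows the pointer running to lower left at about 65° from straight down. The red tick is at (200,270) and the ring is centred near (187,180). In the right panel the pivot tip is at (577,79), i.e. about (0.5505, -0.1985). Next I'll refine the ring centre and deck yaw.

```bash
cat >> h.py <<'E'
def dial(p,c):
    h=.03;px=600;k=2*h/px
    a=rectify(p,c,.0668,h,px).astype(int); B,G,Rr=a[...,0],a[...,1],a[...,2]
    def w(pt): return np.array([c[0]+h-pt[1]*k,c[1]+h-pt[0]*k])
    wh=((a.min(2)>190)).astype(np.uint8)
    red=((Rr-np.maximum(G,B))>60)&(B<140)&(abs(G-B)<50)
    yy,xx=np.nonzero(red); out={}
    rc=w((xx.mean(),yy.mean())) if len(xx) else None
    return a.astype(np.uint8),w,wh,rc,len(xx)
E
python3 - <<'E'
from h import *
np.set_printoptions(precision=4,suppress=True)
p=arm.capture("wrist"); c=[.493,-.229]
a,w,wh,rc,n=dial(p,c); print("red",rc,n)
# ring: dark ticks filled, hough circle
g=cv2.GaussianBlur(cv2.cvtColor(a,cv2.COLOR_BGR2GRAY),(0,0),3)
C=cv2.HoughCircles(g,cv2.HOUGH_GRADIENT,1,50,param1=80,param2=15,minRadius=225,maxRadius=255)
print(C[0][:3] if C is not None else None); ctr=w(C[0][0][:2]); print("centre",ctr)
d=ctr-rc; print("deck yaw tick",np.arctan2(d[1],d[0]))
# pointer on bar top
k=.06/600
b=rectify(p,c,.0915,.03,600); gb=b.min(2)
wb=gb>150; dist=lambda yy,xx:np.hypot(c[0]+.03-yy*k-ctr[0],c[1]+.03-xx*k-ctr[1])
yy,xx=np.indices(gb.shape); m=(wb&(dist(yy,xx)<.013)).astype(np.uint8)
y2,x2=np.nonzero(m); P=np.c_[c[0]+.03-y2*k,c[1]+.03-x2*k]; l=cv2.fitLine(P.astype(np.float32),cv2.DIST_L2,0,.001,.001).ravel(); print(len(P),P.mean(0),"pointer line yaw",np.arctan2(l[1],l[0]))
# plinth right edge: wood boundary at z=.066
h=.1; e=rectify(p,[.49,-.23],.066,h,800); hsv=cv2.cvtColor(e,cv2.COLOR_BGR2HSV)
o=((hsv[...,0]>5)&(hsv[...,0]<20)&(hsv[...,1]>140)&(hsv[...,2]>70)).astype(np.uint8)
pts=[]
for r in range(50,700,5):
    q=np.nonzero(o[r,450:])[0]
    if len(q)>4: pts.append([.49+h-r*2*h/800,-.23+h-(450+q.min())*2*h/800])
pts=np.array(pts); l=cv2.fitLine(pts.astype(np.float32),cv2.DIST_HUBER,0,.001,.001).ravel(); print("edge yaw",np.arctan(l[1]/l[0]),len(pts),pts.mean(0))
cv2.imwrite("pics/m.png",np.hstack([a,b]))
E
```

```text
red [ 0.4863 -0.2457] 7153
[[286.5 313.5 239.3]]
centre [ 0.4917 -0.2277]
deck yaw tick 1.280624799267295
10047 [ 0.4847 -0.228 ] pointer line yaw 1.517596
edge yaw 0.10161909 115 [ 0.4924 -0.248 ]
```

Run:
```python
from h import *
np.set_printoptions(precision=4,suppress=True)
p=arm.capture("wrist"); c=np.array([.4917,-.2277]); k=.06/600
yy,xx=np.indices((600,600)); X=c[0]+.03-yy*k; Y=c[1]+.03-xx*k; D=np.hypot(X-c[0],Y-c[1])
a=rectify(p,c,.0668,.03,600).astype(int)
m=(a[...,2]-a[...,1]>70)&(a[...,1]-a[...,0]<40)&(D<.0235)
v=c-[X[m].mean(),Y[m].mean()]; print("red",m.sum(),np.arctan2(v[1],v[0]))
b=rectify(p,c,.0915,.03,600); 
n,L,S,_=cv2.connectedComponentsWithStats(((b.min(2)>120)).astype(np.uint8))
for i in range(1,n):
    if S[i,4]>100:
        q=L==i; P=np.c_[X[q],Y[q]]; l=cv2.fitLine(P.astype(np.float32),cv2.DIST_L2,0,.001,.001).ravel(); print(S[i],P.mean(0)-c,np.arctan2(l[1],l[0]))
cv2.imwrite("pics/m.png",np.hstack([a.astype(np.uint8),b])[::2,::2])
```

```text
red 1813 0.11707893874188718
[     0      0    508    600 177560] [0.0028 0.0083] 0.04354863
[  490     0   110   600 41207] [ 0.0055 -0.0262] 0.06375918
[344 497  28  64 829] [-0.023  -0.0057] -0.09933772
[314 504  31  20 304] [-0.0215 -0.0028] -1.3288494
[256 521  13  18 169] [-0.023   0.0038] -0.023464972
[ 289  520   53   80 1276] [-0.026  -0.0022] 0.11290392
[ 160  528   56   72 1296] [-0.0266  0.0107] 0.016698403
[278 533  26  20 289] [-0.0242  0.001 ] 1.1407632
[382 533  11  15 108] [-0.024  -0.0086] 0.39394
[ 82 535  26  27 445] [-0.0248  0.0207] 1.0648352
[ 65 544  11  14 105] [-0.0249  0.0229] 0.41773844
[ 254  545   58   49 1296] [-0.0272  0.0018] 1.1759899
[359 546  46  54 925] [-0.0275 -0.008 ] 0.21068159
[219 555  42  24 574] [-0.0267  0.0061] -1.4392873
[403 560  27  29 324] [-0.0275 -0.0115] -0.6986261
[419 574  15  19 140] [-0.0284 -0.0126] -0.52586347
[109 580  83  20 790] [-0.0292  0.0152] 1.5410142
[345 583  15  13 150] [-0.0288 -0.0051] -1.0363055
[435 587  18  10 155] [-0.0291 -0.0144] -1.4738021
[ 48 589  12  11 107] [-0.0295  0.0246] -0.80382705
[224 591  18   9 114] [-0.0296  0.0069] 1.3486731
```

View pics/m.png

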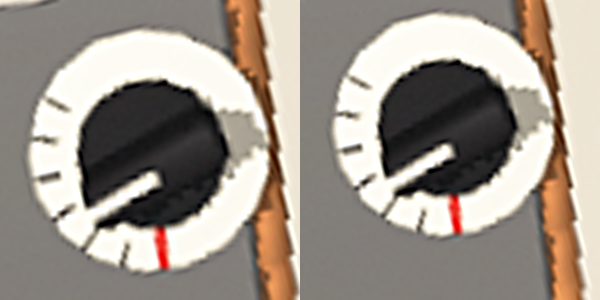

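The dial centre is (0.4917, -0.2277), deck yaw is about 0.11 and bar yaw about -1.07. I'll align with the bar, descend and grip.

```bash
python3 -m handwheel '[{"hand":0.03,"x":-0.0007,"y":-0.0017,"z":0,"spin":0},{"hand":0.03,"x":0,"y":0,"z":0.012,"spin":0.186},{"hand":0.03,"x":0,"y":0,"z":0.012,"spin":0.186},{"hand":0.03,"x":0,"y":0,"z":0.012,"spin":0.186},{"hand":0.03,"x":0,"y":0,"z":0.012,"spin":0.186},{"hand":0.03,"x":0,"y":0,"z":0.012,"spin":0.186},{"hand":0.03,"x":0,"y":0,"z":0.012,"spin":0.186},{"hand":0.03,"x":0,"y":0,"z":0.012,"spin":0.186},{"hand":0.03,"x":0,"y":0,"z":0.034,"spin":0},{"hand":0.03,"x":0,"y":0,"z":0.034,"spin":0},{"hand":0.03,"x":0,"y":0,"z":0,"spin":0}]'
python3 -m handwheel '[{"hand":0.03,"x":0,"y":0,"z":0.0025,"spin":0},{"hand":0.0,"x":0,"y":0,"z":0,"spin":0},{"hand":0.0,"x":0,"y":0,"z":0,"spin":0},{"hand":0.0,"x":0,"y":0,"z":0,"spin":0},{"hand":0.0,"x":0,"y":0,"z":0,"spin":0}]'
```

```text
clock: 4.62
position: [0.4902, -0.2266, 0.0773]
tcp_rot: [2.708, -1.592, -0.008]
wrist_force: [-0.1, 0.3, 0.3]
grip_width: 0.0301
clock: 5.25
position: [0.4918, -0.2281, 0.0782]
tcp_rot: [2.707, -1.593, 0.001]
wrist_force: [-4.2, -0.7, 5.9]
grip_width: 0.0085
```

```bash
python3 -m handwheel '[{"hand":0.0,"x":0,"y":0,"z":-0.001,"spin":0},{"hand":0.0,"x":0,"y":0,"z":0,"spin":-0.147},{"hand":0.0,"x":0,"y":0,"z":0,"spin":-0.147},{"hand":0.0,"x":0,"y":0,"z":0,"spin":-0.147},{"hand":0.0,"x":0,"y":0,"z":0,"spin":-0.147},{"hand":0.0,"x":0,"y":0,"z":0,"spin":-0.147},{"hand":0.0,"x":0,"y":0,"z":0,"spin":-0.147},{"hand":0.0,"x":0,"y":0,"z":0,"spin":-0.147},{"hand":0.0,"x":0,"y":0,"z":0,"spin":-0.147},{"hand":0.0,"x":0,"y":0,"z":0,"spin":0},{"hand":0.0,"x":0,"y":0,"z":0,"spin":0}]'
python3 -m handwheel '[{"hand":0.03,"x":0,"y":0,"z":0,"spin":0},{"hand":0.03,"x":0,"y":0,"z":0,"spin":0},{"hand":0.03,"x":0,"y":0,"z":-0.05,"spin":0},{"hand":0.03,"x":0,"y":0,"z":-0.05,"spin":0},{"hand":0.03,"x":0,"y":0,"z":-0.05,"spin":0},{"hand":0.03,"x":0,"y":0,"z":0,"spin":0}]'
cat > d.py <<'E'
from h import *
np.set_printoptions(precision=4,suppress=True)
p=arm.capture("wrist"); c=np.array([.4917,-.2277]); k=.06/600
s=arm.sense(); print(s["position"],s["tcp_rot"],s["clock"])
yy,xx=np.indices((600,600)); X=c[0]+.03-yy*k; Y=c[1]+.03-xx*k
a=rectify(p,c,.0668,.03,600).astype(int)
g=cv2.GaussianBlur(cv2.cvtColor(a.astype(np.uint8),cv2.COLOR_BGR2GRAY),(0,0),3)
C=cv2.HoughCircles(g,cv2.HOUGH_GRADIENT,1,50,param1=80,param2=15,minRadius=225,maxRadius=255)
if C is not None: q=C[0][0]; print("ring",q); c2=np.array([c[0]+.03-q[1]*k,c[1]+.03-q[0]*k]); print(c2)
else: c2=c
m=(a[...,2]-a[...,1]>70)&(a[...,1]-a[...,0]<40)&(np.hypot(X-c2[0],Y-c2[1])<.0235)
P=np.c_[X[m],Y[m]];v=c2-P.mean(0); l=cv2.fitLine(P.astype(np.float32),cv2.DIST_L2,0,.001,.001).ravel(); print("red",m.sum(),np.arctan2(v[1],v[0]),"line",np.arctan(l[1]/l[0]))
b=rectify(p,c,.0915,.03,600)
w=((b.min(2)>120)&(np.hypot(X-c[0],Y-c[1])<.0125))
n,L,S,_=cv2.connectedComponentsWithStats(w.astype(np.uint8))
for i in range(1,n):
    if S[i,4]>300:
        q=L==i; P=np.c_[X[q],Y[q]]; l=cv2.fitLine(P.astype(np.float32),cv2.DIST_L2,0,.001,.001).ravel(); print(S[i],P.mean(0)-c,"ptr",np.arctan(l[1]/l[0]))
cv2.imwrite("pics/m2.png",np.hstack([a.astype(np.uint8),b])[::2,::2])
E
python3 d.py
```

```text
clock: 6.62
position: [0.4914, -0.2287, 0.0783]
tcp_rot: [3.136, 0.169, -0.001]
wrist_force: [-3.9, -4.5, 1.8]
grip_width: 0.0084
clock: 7.38
position: [0.4947, -0.2275, 0.2323]
tcp_rot: [3.133, 0.176, 0.012]
wrist_force: [-0.4, 0.3, 0.1]
grip_width: 0.0298
[ 0.4933 -0.2272  0.2297] [3.1348 0.1765 0.0062] 7.425
ring [298.5 299.5 238.7]
[ 0.4918 -0.2275]
red 378 0.12921923402760785 line -1.2114062
[ 285  296   41  130 3641] [-0.0059 -0.0006] ptr 0.098056115
[ 355  301   70  112 1733] [-0.007  -0.0089] ptr -0.67645717
[ 179  329   87   92 2073] [-0.0084  0.0073] ptr 0.8792647
```

View pics/m2.png

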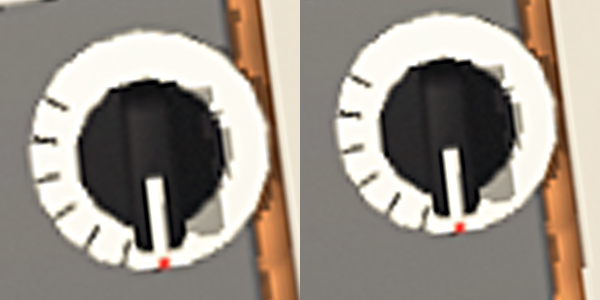

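The pointer now stands at the red tick. Next I'll cross-check the deck yaw from long edges and the pillar/rest geometry, which both the dial and the wand alignment depend on.

```bash
cat > y.py <<'E'
from h import *
np.set_printoptions(precision=4,suppress=True)
p=arm.capture("top"); im=cv2.imread("pics/top0.png").astype(int)
B,G,R_=im[...,0],im[...,1],im[...,2]
# table vs deck: boundaries of bright table by subpixel threshold along scanlines
g=cv2.GaussianBlur(im.astype(np.uint8),(3,3),0).min(2).astype(float)
def edge(p0,p1,nrm,z,name):
    out=[]
    for t in np.linspace(.12,.88,40):
        q=np.array(p0)*(1-t)+np.array(p1)*t; s=np.arange(-5,5.01,.1)
        L=q[None]+s[:,None]*np.array(nrm)[None]
        v=cv2.remap(g.astype(np.float32),L[:,0].astype(np.float32).reshape(1,-1),L[:,1].astype(np.float32).reshape(1,-1),cv2.INTER_LINEAR).ravel()
        i=np.argmax(np.abs(np.gradient(cv2.GaussianBlur(v.reshape(1,-1),(0,0),5).ravel()))); out.append(onplane(p,L[i],z)[:2])
    out=np.array(out); l=cv2.fitLine(out.astype(np.float32),cv2.DIST_HUBER,0,.001,.001).ravel(); a=np.arctan2(l[1],l[0])
    r=(a+np.pi/4)%(np.pi/2)-np.pi/4; print(name,r, "pt",out.mean(0))
edge((311,183),(322,292),(-1,0),0.0,"left")
edge((322,292),(450,278),(0,1),0.0,"front")
edge((437,171),(450,278),(1,0),.066,"right")
edge((311,183),(437,171),(0,-1),.066,"back")
E
python3 y.py
python3 - <<'E'
from h import *
np.set_printoptions(precision=4,suppress=True)
p=arm.capture("wrist"); b=rectify(p,[.49,-.215],.112,.1,800); k=.2/800
s=arm.sense(); print(s["position"])
for n in("deck_pivot_tip","deck_rest","deck","dial_grip"): print(n,[(np.round(q["xyz"],4),q["conf"]) for q in arm.pinpoint(p,n)[:2]])
cv2.imwrite("pics/m3.png",np.hstack([cv2.resize(b[40:290,200:450],(400,400)),cv2.resize(b[400:650,200:450],(400,400))]))
E
```

```text
left 0.12406021 pt [0.424 0.087]
front 0.12348306 pt [ 0.2929 -0.1125]
right 0.12516153 pt [ 0.4602 -0.2567]
back 0.115737915 pt [ 0.5902 -0.0687]
[ 0.4917 -0.2269  0.2271]
deck_pivot_tip [(array([ 0.5508, -0.197 ,  0.113 ]), 0.67)]
deck_rest [(array([ 0.4315, -0.2115,  0.1155]), 0.86), (array([ 0.5495, -0.1992,  0.113 ]), 0.19)]
deck [(array([ 0.4366, -0.0868, -0.0042]), 0.62), (array([ 0.4325, -0.211 ,  0.1157]), 0.38)]
dial_grip [(array([ 0.4948, -0.2261,  0.0848]), 0.55), (array([ 0.4328, -0.212 ,  0.1145]), 0.42)]
```

View pics/m3.png

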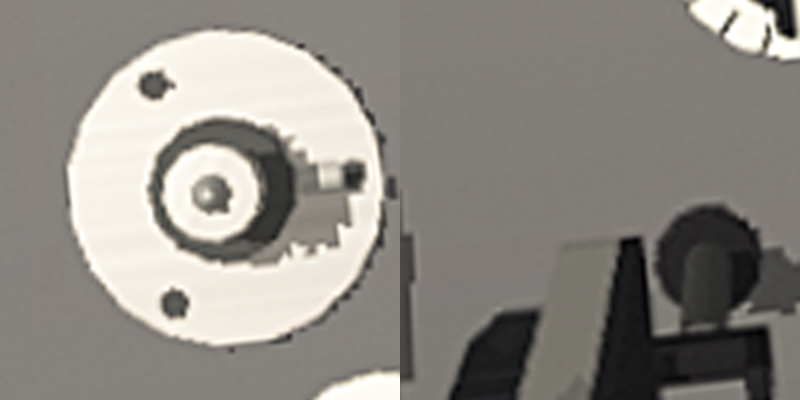

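Deck yaw is 0.124, the pivot is at (0.550, -0.198, 0.112), and the rest agrees with the prediction. The dial is within about 0.02 rad of zero. Now to the wand.

```bash
python3 -m handwheel '[{"hand":0.04,"x":-0.0006,"y":-0.056,"z":0,"spin":0},{"hand":0.04,"x":-0.0006,"y":-0.056,"z":0,"spin":0},{"hand":0.04,"x":-0.0006,"y":-0.056,"z":0,"spin":0},{"hand":0.04,"x":-0.0006,"y":-0.056,"z":0,"spin":0},{"hand":0.04,"x":-0.0006,"y":-0.056,"z":0,"spin":0},{"hand":0.04,"x":-0.0006,"y":-0.056,"z":0,"spin":0},{"hand":0.04,"x":-0.0006,"y":-0.056,"z":0,"spin":0},{"hand":0.04,"x":-0.0006,"y":-0.056,"z":0,"spin":0},{"hand":0.04,"x":0,"y":0,"z":0,"spin":0.08},{"hand":0.04,"x":0,"y":0,"z":0,"spin":0},{"hand":0.04,"x":0,"y":0,"z":0,"spin":0}]'
python3 - <<'E'
from h import *
np.set_printoptions(precision=4,suppress=True)
s=arm.sense(); print(s["clock"],s["position"],s["tcp_rot"],s["joint_pos"])
p=arm.capture("wrist")
for n in("wand_balance","wand_cup","wand_front","cradle","bit_case"): print(n,[(np.round(q["xyz"],4),q["conf"]) for q in arm.pinpoint(p,n)[:2]])
c=[.437,.22]; h=.1; k=2*h/600; b=rectify(p,c,.060,h,600); cv2.imwrite("pics/w4.png",b)
hsv=cv2.cvtColor(b,cv2.COLOR_BGR2HSV); yy,xx=np.indices((600,600)); X=c[0]+h-yy*k; Y=c[1]+h-xx*k
m=((hsv[...,0]>24)&(hsv[...,0]<34)&(hsv[...,1]>150)&(hsv[...,2]>120)&(abs(X-.437)<.03)&(abs(Y-.22)<.015))
print("yellow",m.sum(),X[m].mean(),Y[m].mean(),X[m].min(),X[m].max(),Y[m].min(),Y[m].max())
E
```

```text
clock: 9.1
position: [0.4369, 0.2164, 0.2274]
tcp_rot: [3.141, 0.052, -0.001]
wrist_force: [0.4, -1.1, 0.4]
grip_width: 0.04
9.1 [0.4369 0.2164 0.2274] [ 3.1406  0.0521 -0.001 ] [-0.0095  0.2432 -0.6416  1.8917  0.166   1.0605 -2.2562]
wand_balance [(array([0.4345, 0.2192, 0.0566]), 0.67)]
wand_cup [(array([0.4683, 0.2239, 0.0419]), 0.93)]
wand_front [(array([0.344 , 0.2161, 0.0546]), 0.65)]
cradle []
bit_case [(array([0.4334, 0.3818, 0.0064]), 0.71)]<stdin>:9: RuntimeWarning: Mean of empty slice.
  ret = ret.dtype.type(ret / rcount)
Traceback (most recent call last):
ValueError: zero-size array to reduction operation minimum which has no identity
```

View pics/w4.png

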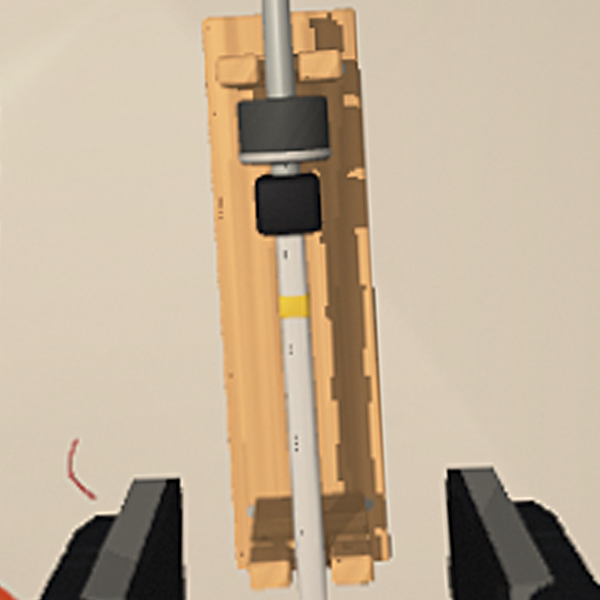

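The rectified view shows the yellow tape at px (294,306), i.e. (0.435, 0.222), with tube yaw 0.06. The uprights and housing are clear of the pad zone.

```bash
python3 -m handwheel '[{"hand":0.04,"x":-0.0017,"y":-0.0052,"z":0,"spin":-0.028},{"hand":0.04,"x":0,"y":0,"z":0.045,"spin":0},{"hand":0.04,"x":0,"y":0,"z":0.045,"spin":0},{"hand":0.04,"x":0,"y":0,"z":0.045,"spin":0},{"hand":0.04,"x":0,"y":0,"z":0.03,"spin":0},{"hand":0.04,"x":0,"y":0,"z":0.015,"spin":0},{"hand":0.04,"x":0,"y":0,"z":0,"spin":0},{"hand":0.04,"x":0,"y":0,"z":0,"spin":0}]'
python3 - <<'E'
from h import *
p=arm.capture("wrist"); cv2.imwrite("pics/w5.png",cv2.resize(p["color"],(640,480)))
E
```

```text
clock: 10.4
position: [0.4357, 0.223, 0.0489]
tcp_rot: [-3.139, -0.096, -0.003]
wrist_force: [0.2, -0.4, 1.0]
grip_width: 0.0406
```

View pics/w5.png

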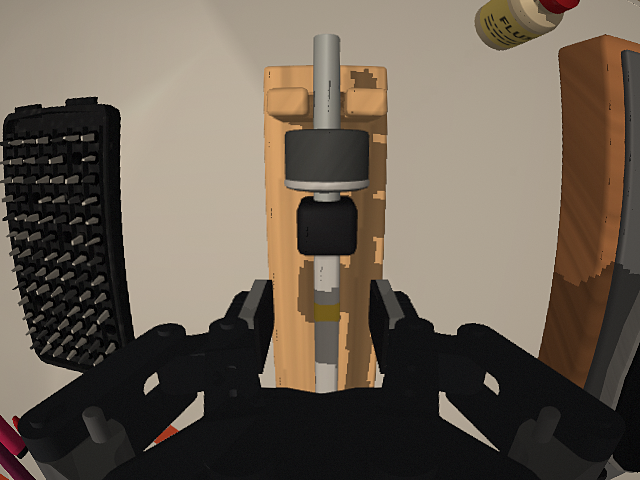

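The fisheye view shows the tape (327,312) between the pads, about 2 mm right of their middle. I'll correct that, go down and close.

```bash
python3 -m handwheel '[{"hand":0.04,"x":0,"y":0.002,"z":0.007,"spin":0},{"hand":0.04,"x":0,"y":0,"z":0.006,"spin":0},{"hand":0.04,"x":0,"y":0,"z":0,"spin":0},{"hand":0.0,"x":0,"y":0,"z":0,"spin":0},{"hand":0.0,"x":0,"y":0,"z":0,"spin":0},{"hand":0.0,"x":0,"y":0,"z":0,"spin":0},{"hand":0.0,"x":0,"y":0,"z":0,"spin":0},{"hand":0.0,"x":0,"y":0,"z":0,"spin":0}]'
python3 -m handwheel '[{"hand":0.0,"x":0,"y":0,"z":-0.005,"spin":0},{"hand":0.0,"x":0,"y":0,"z":-0.01,"spin":0},{"hand":0.0,"x":0,"y":0,"z":-0.02,"spin":0},{"hand":0.0,"x":0,"y":0,"z":0,"spin":0},{"hand":0.0,"x":0,"y":0,"z":0,"spin":0}]'
```

```text
clock: 11.45
position: [0.4352, 0.2204, 0.035]
tcp_rot: [3.14, 0.095, 0.0]
wrist_force: [-0.7, -1.3, 5.4]
grip_width: 0.0089
clock: 12.08
position: [0.435, 0.2201, 0.0696]
tcp_rot: [3.14, 0.095, 0.0]
wrist_force: [0.5, 0.1, -1.7]
grip_width: 0.009
```

Lifted and carrying about 1.8 N, which is the whole wand. Raise, then carry over.

```bash
python3 -m handwheel '[{"hand":0.0,"x":0,"y":0,"z":-0.02,"spin":0},{"hand":0.0,"x":0,"y":0,"z":-0.03,"spin":0},{"hand":0.0,"x":0,"y":0,"z":-0.03,"spin":0},{"hand":0.0,"x":0,"y":0,"z":-0.03,"spin":0},{"hand":0.0,"x":0,"y":0,"z":-0.01,"spin":0},{"hand":0.0,"x":0,"y":0,"z":0,"spin":0}]'
python3 -m handwheel '[{"hand":0,"x":0.002,"y":0.0164,"z":0,"spin":0},{"hand":0,"x":0.004,"y":0.03,"z":0,"spin":0},{"hand":0,"x":0.006,"y":0.045,"z":0,"spin":0},{"hand":0,"x":0.006,"y":0.045,"z":0,"spin":0},{"hand":0,"x":0.006,"y":0.045,"z":0,"spin":0},{"hand":0,"x":0.006,"y":0.045,"z":0,"spin":0},{"hand":0,"x":0.006,"y":0.045,"z":0,"spin":0},{"hand":0,"x":0.006,"y":0.045,"z":0,"spin":0},{"hand":0,"x":0.006,"y":0.045,"z":0,"spin":0},{"hand":0,"x":0.004,"y":0.035,"z":0,"spin":0},{"hand":0,"x":0.003,"y":0.02,"z":0,"spin":0},{"hand":0,"x":0.001,"y":0.01,"z":0,"spin":0}]'
python3 -m handwheel '[{"hand":0,"x":0,"y":0,"z":0,"spin":-0.032},{"hand":0,"x":0,"y":0,"z":0,"spin":-0.032},{"hand":0,"x":0,"y":0,"z":0,"spin":0},{"hand":0,"x":0,"y":0,"z":0,"spin":0},{"hand":0,"x":0,"y":0,"z":0,"spin":0}]'
cat > e.py <<'E'
from h import *
import sys
np.set_printoptions(precision=4,suppress=True)
s=arm.sense(); r=s["tcp_rot"]; print(s["clock"],s["position"],r,2*np.arctan2(r[1],r[0]),np.abs(s["qvel"]).max(),s["wrist_force"],s["wrist_torque"])
for cam in ("wrist","top","scene"):
    p=arm.capture(cam); cv2.imwrite(f"pics/{cam}_{sys.argv[1]}.png",p["color"])
    for n in("wand_balance","wand_cup","wand_front","deck_pivot_tip","deck_rest"): print(cam,n,[(np.round(q["xyz"],4),round(q["conf"],2)) for q in arm.pinpoint(p,n)[:1]])
E
python3 e.py a
```

```text
clock: 12.82
position: [0.4351, 0.2202, 0.1893]
tcp_rot: [3.14, 0.095, 0.0]
wrist_force: [0.9, 0.3, -2.4]
grip_width: 0.0087
clock: 14.32
position: [0.5166, -0.2021, 0.1886]
tcp_rot: [-3.139, -0.095, 0.003]
wrist_force: [-0.0, 0.5, -2.5]
grip_width: 0.0093
clock: 14.95
position: [0.5169, -0.2016, 0.1899]
tcp_rot: [3.135, 0.196, 0.0]
wrist_force: [-0.7, -0.1, -1.0]
grip_width: 0.0086
14.95 [ 0.5169 -0.2016  0.1899] [3.1353 0.1962 0.0003] 0.1250038655073998 0.004131445708810215 [-0.7121 -0.0862 -0.9932] [-0.0227  0.076  -0.0352]
wrist wand_balance [(array([ 0.5158, -0.2022,  0.2084]), 0.62)]
wrist wand_cup [(array([ 0.5479, -0.1979,  0.1983]), 0.56)]
wrist wand_front []
wrist deck_pivot_tip []
wrist deck_rest [(array([ 0.434 , -0.2136,  0.1182]), 0.62)]
top wand_balance [(array([ 0.5118, -0.2052,  0.2072]), 0.95)]
top wand_cup [(array([ 0.5506, -0.1992,  0.1958]), 0.75)]
top wand_front [(array([ 0.428 , -0.2104,  0.2078]), 0.57)]
top deck_pivot_tip [(array([ 0.5509, -0.1936,  0.1127]), 0.94)]
top deck_rest [(array([ 0.4298, -0.2099,  0.1115]), 0.71)]
scene wand_balance [(array([ 0.4342,  0.2202, -0.0026]), 0.72)]
scene wand_cup [(array([ 0.5515, -0.1975,  0.194 ]), 0.77)]
scene wand_front [(array([ 0.4305, -0.2141,  0.2066]), 0.76)]
scene deck_pivot_tip []
scene deck_rest [(array([ 0.433 , -0.2152,  0.1069]), 0.87)]
```

All estimates agree. Now I'll lower to the hold height and measure tape position, tube yaw and level.

```bash
python3 -m handwheel '[{"hand":0,"x":0,"y":0,"z":0.01,"spin":0},{"hand":0,"x":0,"y":0,"z":0.02,"spin":0},{"hand":0,"x":0,"y":0,"z":0.02,"spin":0},{"hand":0,"x":0,"y":0,"z":0.01,"spin":0},{"hand":0,"x":0,"y":0,"z":0.004,"spin":0},{"hand":0,"x":0,"y":0,"z":0,"spin":0},{"hand":0,"x":0,"y":0,"z":0,"spin":0},{"hand":0,"x":0,"y":0,"z":0,"spin":0}]'
python3 e.py b
python3 - <<'E'
from h import *
t=cv2.imread("pics/top_b.png"); s=cv2.imread("pics/scene_b.png"); p=arm.capture("scene"); 
u=proj(p,[.46,-.2,.14]).astype(int); print(u)
x0,y0=np.clip(u-[100,75],0,[440,330]); A=cv2.resize(s[y0:y0+150,x0:x0+200],(800,600),interpolation=cv2.INTER_CUBIC)
cv2.imwrite("pics/s_b.png",A); print(x0,y0)
for X in ([.55,-.198,.112],[.431,-.2128,.112],[.55,-.198,.145],[.431,-.2128,.145]): print((proj(p,X)-[x0,y0])*4)
w=arm.capture("wrist"); z=.151; c=[.49,-.2]; h=.12; k=2*h/800
b=rectify(w,c,z,h,800); cv2.imwrite("pics/wr_b.png",b)
hsv=cv2.cvtColor(b,cv2.COLOR_BGR2HSV); yy,xx=np.indices((800,800)); X=c[0]+h-yy*k; Y=c[1]+h-xx*k
m=(hsv[...,0]>20)&(hsv[...,0]<35)&(hsv[...,1]>130)&(abs(X-.516)<.03)&(abs(Y+.202)<.02); print("tape",m.sum(),X[m].mean() if m.any() else 0,Y[m].mean() if m.any() else 0)
E
```

```text
clock: 16.85
position: [0.5172, -0.202, 0.1263]
tcp_rot: [3.135, 0.196, 0.001]
wrist_force: [0.7, -0.1, -1.5]
grip_width: 0.0086
16.85 [ 0.5172 -0.202   0.1263] [3.135  0.1957 0.0014] 0.12467317380356303 0.0034677740592932832 [ 0.7272 -0.0883 -1.5406] [-0.006   0.0288 -0.031 ]
wrist wand_balance [(array([ 0.5181, -0.2024,  0.1463]), 0.75)]
wrist wand_cup [(array([ 0.55 , -0.197,  0.133]), 0.67)]
wrist wand_front [(array([ 0.4375, -0.0833, -0.0031]), 0.48)]
wrist deck_pivot_tip []
wrist deck_rest []
top wand_balance [(array([ 0.5127, -0.2031,  0.1456]), 0.87)]
top wand_cup [(array([ 0.5517, -0.1975,  0.1325]), 0.89)]
top wand_front [(array([ 0.4318, -0.2124,  0.1447]), 0.89)]
top deck_pivot_tip [(array([ 0.5465, -0.1972,  0.1119]), 0.78)]
top deck_rest [(array([ 0.4309, -0.2125,  0.1155]), 0.7)]
scene wand_balance [(array([ 0.5202, -0.2013,  0.1477]), 0.85)]
scene wand_cup [(array([ 0.5501, -0.1973,  0.1281]), 0.71)]
scene wand_front [(array([ 0.4352, -0.2123,  0.1421]), 0.8)]
scene deck_pivot_tip [(array([ 0.5504, -0.196 ,  0.1082]), 0.65)]
scene deck_rest [(array([ 0.4315, -0.2131,  0.112 ]), 0.7)]
[409 171]
309 96
[296.31089255 279.89428883]
[445.91592159 358.37208941]
[301.28664348 233.65006993]
[453.87956914 310.67536494]
tape 734 0.516925204359673 -0.2010675749318801
```

View pics/s_b.png

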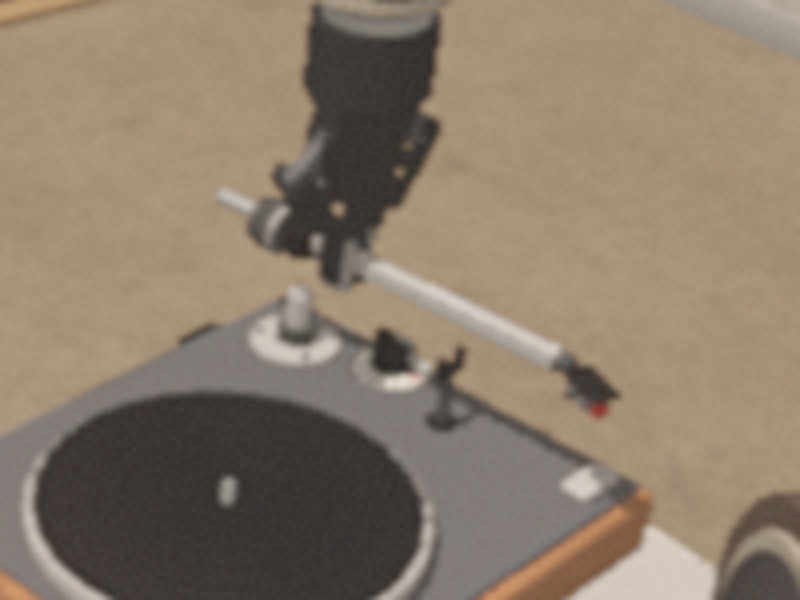

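View pics/wr_b.png

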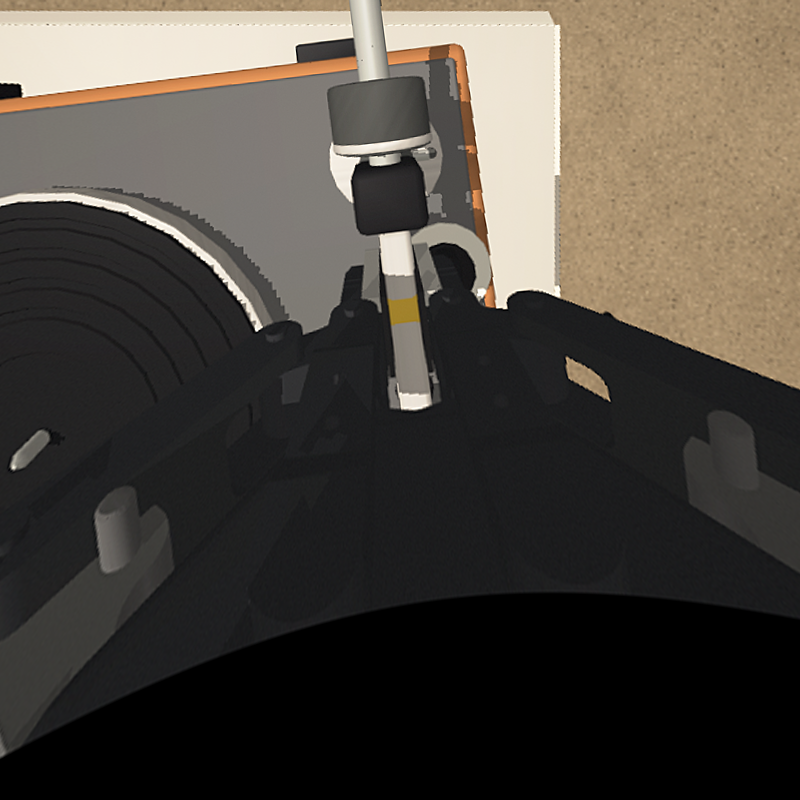

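The scene crop shows the level wand over the pillar (297,290) and rest prongs (450,365), with the cartridge free at (598,405). The wrist view puts the tape about 1 mm to the left of target and yaw at 0.124. I'll trim slightly, settle, re-measure and hand in.

```bash
python3 -m handwheel '[{"hand":0,"x":-0.0007,"y":0.0007,"z":0,"spin":0},{"hand":0,"x":0,"y":0,"z":0,"spin":0},{"hand":0,"x":0,"y":0,"z":0,"spin":0},{"hand":0,"x":0,"y":0,"z":0,"spin":0},{"hand":0,"x":0,"y":0,"z":0,"spin":0},{"hand":0,"x":0,"y":0,"z":0,"spin":0}]'
python3 e.py c
python3 - <<'E'
from h import *
p=arm.capture("top"); print("case",arm.pinpoint(p,"bit_case")[:1])
E
```

```text
clock: 18.6
position: [0.5163, -0.2026, 0.1258]
tcp_rot: [-3.135, -0.196, 0.0]
wrist_force: [0.1, 0.6, -2.1]
grip_width: 0.0088
18.6 [ 0.5163 -0.2026  0.1258] [-3.1355 -0.196   0.0001] -6.158353330602514 0.0018911795855058528 [ 0.1238  0.6074 -2.0933] [-0.0156 -0.0058 -0.0073]
wrist wand_balance [(array([ 0.5155, -0.203 ,  0.1433]), 0.96)]
wrist wand_cup [(array([ 0.5487, -0.1995,  0.1326]), 0.64)]
wrist wand_front []
wrist deck_pivot_tip []
wrist deck_rest []
top wand_balance [(array([ 0.5154, -0.2039,  0.1434]), 0.97)]
top wand_cup [(array([ 0.5507, -0.1988,  0.1323]), 0.74)]
top wand_front [(array([ 0.4304, -0.2141,  0.1456]), 0.94)]
top deck_pivot_tip [(array([ 0.5477, -0.1959,  0.1143]), 0.82)]
top deck_rest [(array([ 0.43  , -0.2143,  0.1155]), 0.78)]
scene wand_balance [(array([ 0.5186, -0.2022,  0.1429]), 0.6)]
scene wand_cup [(array([ 0.5479, -0.1993,  0.1298]), 0.55)]
scene wand_front [(array([ 0.4316, -0.2138,  0.1452]), 0.57)]
scene deck_pivot_tip [(array([ 0.5498, -0.1968,  0.1106]), 0.83)]
scene deck_rest [(array([ 0.4335, -0.2158,  0.1082]), 0.71)]
case [{'xyz': [0.4326, 0.3791, -0.0005], 'conf': 0.91}]
```

```bash
python3 -c "
from rig import arm
print(arm.close_job())"
```

```text
the job is handed in; nothing more can be done
None
```

The job is handed in at about 19 s of the 48 s: the dial is set and the arm is holding the wand level over the pivot pin, at rest. The hand-in gives no verdict, so this rests on my own measurements.

- **Dial:** I gripped the bar and turned it about 1.17 rad anticlockwise. In the picture its pointer stood at the red tick, within about 0.01–0.03 rad. My readings of the deck's direction spread over 0.10–0.13 rad, and I took 0.124 from its long edges.
- **Wand:** I pinched it at the yellow tape and lifted it straight out of the cradle. The wrist force of about 2 N matches the wand's weight.
- **Final pose:** The cup is within about 1–2 mm of being over the pin and roughly 20 mm above it. The tube is within about 0.01 rad of the line to the arm rest and level to about 1–2 mm.
- **Clearances:** The last close-up views were just before a final 1 mm trim, and the cartridge and everything else were clear of the deck. The bit case reads the same as before, within about 5 mm, which is about what the detection can resolve.
- **Disagreements:** The network's pin position varied by about 3 mm between cameras, so I used the wrist-camera measurement of the pin. The first move was refused because some values were left out, and the arm did not move.

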